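# Sort the drinks station

### The arm

A 6-joint arm with a two-finger parallel gripper is mounted at the origin on a cart in front of the work surface, level with it; the furniture and walls round the work are solid. World frame = base frame: x ahead of the robot, y to its left, z up, the work surface at z = 0. Lengths are in m, angles in rad, forces in N, time in s.
With the tool pointing down it reaches from about 0.35 to 0.875 m from the base axis. Payload 4.2 kg.
Tool frame: the origin (TCP) lies on the centre line of the jaws, within the pads' length; the fingertips stand 8 mm ahead of it and the grasp point (between the pads) lies 11 mm behind it (robot.tip_reach is the z of the fingertips in the tool frame, in m); z points along the fingers, y is the line along which they close (so a half turn about z gives the same grasp; the last joint's range is limited). The gripper opens to 85 mm and grips with 20 to 120 N. Pads are 22 mm wide; open, the fingers measure 114 mm over their backs; the gripper's body (76 mm by 85 mm) begins 54 mm behind the grasp point. The pads swing forward as they close: fully open they stand 13 mm farther back than shut.
Start: joints at [1.484, 0.385, 0.008, 0, -1.194, -0.259], TCP at [0.212, 0.588, 0.239] pointing down, gripper open.
Joint ranges: [-3.14, 3.14], [-1.21, 2.06], [-1.07, 1.41], [-3.16, 2.05], [-2.99, -0.16], [-3.1, 3.1]. Speed limits (rad/s): [2.79, 2.79, 3.14, 3.14, 3.14, 3.14].

### API

Orientations are given as a unit quaternion [w, x, y, z].
In Python, from station import state, capture, get_calibration, robot gives the robot as it stands.
- The arm moves only by the tool play_rows, never from a script. Its argument "rows" is a list of rows, each a list of 4 numbers: the shift along the tool's x, y, z in mm, then the turn about the tool's z in units of 10 degrees (1.0 is 10 degrees). In form: [[x, y, z, roll], ...]. A call has 1 to 20 rows; each row is the pose to reach, as a shift and turn from the pose commanded when the call began, along the tool's axes at that moment; what a row does not reach only later rows make up. A row lasts 1/8 s, in which the tool goes at most 62.5 mm and 10.7 degrees, less where a joint would pass 70% of its speed; a pose out of reach is approached as far as the arm can. A call with a gripper value outside its range is refused whole. "hand" is the closure, from 0 (fully open) to 1 (shut), set as the call begins (left out, the last holds). The fingers move at their own pace and stop on an object; the grip force is fixed at half the most. Time passes only in rows, so rows that repeat a pose let the fingers close. It gives the time, the measured TCP pose, the force, the opening and the grip force at its end, in the units of the state.
- state(): the state, without advancing time (a new reading comes with each control period).
- capture(name): name is "side" or "top"; returns the picture (400x640x3 uint8, red, green, blue); there is no depth.
- get_calibration(name): a dict with "vertical_fov" (degrees; the focal length in pixels is half the picture's height over the tangent of half this angle, whatever the lens; pixels are square), "cx", "cy" (the principal point, pixels), "T" (4x4, takes a point from camera to world coordinates). Camera axes: x right, y up, looking along -z (the intrinsics and any distortion apply to the point x, -y, -z); pixel columns grow to the right and rows downward; lengths in m; the calibration is good to about 2 mm. A picture is of the moment at which its call begins. get_calibration takes no time and is no camera call.
- robot.finish_job(): hands the job in; it is judged then, once.
The state is a dict: "t": time; "q": joint angles; "joint_vel": joint speeds; "joint_efforts": joint torques, N m; "tcp_pos": TCP position; "tool_rot": TCP orientation; "wrist_force": force on the tool from outside, world axes, zero at the start; "moment": the same for the moment, N m; "width": opening from 0.0 (shut) to 1.0 (fully open); "grasp_force": force on a finger pad.
Only numpy, scipy, OpenCV 4.12 (cv2) and the standard library are available. Lean on these libraries where they do the work, as an engineer would, in place of code of your own. Each camera call takes 0.05 s, during which the arm holds its last target. There are 200 camera calls.

### The job

Sort the loose drinks things into their places: stand the big bottle in the wide bay of the bottle crate and the small bottle in its narrow bay, lay the lemon and the lime side by side on the floor of the low wooden tray, and stand the bar measure in the middle of the round coaster. Set each thing down rather than dropping it, keep the bottles and the measure upright, let go of everything, and leave the salt cellar and the candle where they are.

Things in the scene. Friction and masses are not known exactly. Their poses are not given: they have to be found in the camera images.
- big_bottle: The larger capped clear bottle with a pale label and a brass cap, loose, 168 mm tall. Body 62 mm across up to 100 mm, then a shoulder, neck and cap that can be gripped as a rod 22 mm across from 102 to 168 mm. About 0.42 kg. Lift it only moderately near the targets: a wall cabinet hangs 0.65 m above them. Origin: centre of its underside, z up.
- small_bottle: The smaller capped clear bottle with a dark label and a black cap, loose, 121 mm tall. Body 47 mm across up to 73 mm, then a neck and cap that can be gripped as a rod 19 mm across from 73 to 121 mm. About 0.17 kg. Origin: centre of its underside, z up.
- lemon: Lemon, loose, lying on its side: 76 mm long (its x axis), 56 mm across (its y axis), 55 mm high at the start. About 0.11 kg. Origin: on its skin, below its centre as it lies at the start (it turns with the fruit); its centre is 27 mm along its z axis. Its long axis starts within about 17 degrees of the robot's left-right direction.
- lime: Lime, loose, lying on its side, smaller than the lemon: 57 mm long (its x axis), 46 mm across (its y axis), 45 mm high at the start. About 0.05 kg. Origin: on its skin, below its centre as it lies at the start (it turns with the fruit); its centre is 22 mm along its z axis. Its long axis starts within about 17 degrees of the robot's left-right direction.
- jigger: Double-ended brass bar measure (jigger, hourglass form), loose, standing upright, 86 mm tall, widest 47 mm at the top rim. For the fingers and for contact it is solid and about as wide all the way up as the line between its two rims. About 0.09 kg. Origin: centre of its underside, z up.
- crate: Open wooden bottle crate with two bays, fixed; 98 (x) x 168 (y) mm outside, 36 mm high, walls 8 mm, divider 6 mm, floor top 8 mm above the worktop. Origin: centre of its underside; y runs along the long side and points away from the robot, x to the right, within 12 degrees. Wide bay: inside 82 x 82 mm, centre at y +35 mm. Narrow bay, the nearer one: inside 82 (x) x 64 (y) mm, centre at y -44 mm.
- tray: Low dark wooden tray, one open compartment, fixed to the worktop; outside 125 (x) x 175 (y) mm, rim 20 mm high, floor top 6 mm above the worktop, inside 113 (x) x 163 (y) mm. Origin: centre of its underside; y runs along its long side and points toward the robot, x to the left, within 12 degrees.
- coaster: Round brown-topped brass-rimmed coaster, 100 mm across, 7 mm thick, fixed to the worktop. Origin: centre of its underside. Over all three targets (beyond x = 0.56 m) a wall cabinet hangs with its underside 0.65 m above the worktop: bring things in low there. To the left the worktop ends at a tall upright panel at y = 0.29 m.
- salt_cellar: Bystander: round marble salt cellar, 68 mm across, 34 mm high, loose, to the left of the work. Not to be moved. Origin: centre of its underside.
- candle: Bystander: candle in a dark brass cup, 77 mm across, 66 mm high, loose, to the left of the work. Not to be moved. Origin: centre of its underside.

How it is judged:
By the outcome, as a careful person would: the job done as asked, in the order asked, and still so for the second after the job is handed in, with the robot touching nothing.
It also fails if it takes over 136 s, if anything falls off the work surface, if the arm or the gripper's body presses on something with over 40 N, if the wrist force passes 120 N, or if a joint passes its speed limit or range.

## Working session

There is one attempt and no reset: what is moved stays moved. The work goes in short steps, Python scripts to look and compute and a tool call to move; the robot and the scene stay as the last step left them, time stands still between calls to the robot, and variables do not carry over. Pictures are saved under pics/ and viewed, at most 14 in all, crops included, and the job is handed in when it is done.

Besides the shell and the picture viewer there is one more tool, called after "Request:" as name([rows], argument=value, ...), one row to a line, values as JSON. play_rows: Moves the arm, as the interface text tells. Its arguments: {"type":"object","properties":{"rows":{"type":"array","items":{"type":"array","items":{"type":"number"}}},"hand":{"type":"number"}},"required":["rows"]}

```bash
ls; mkdir -p pics
python3 - <<'E'
from station import state, capture, get_calibration, robot
import cv2,numpy as np
np.set_printoptions(precision=4,suppress=True)
for n in("side","top"):
    cv2.imwrite(f"pics/{n}0.png",capture(n)[...,::-1]); print(n,get_calibration(n))
print(state(),robot.tip_reach)
E
```

```text
pics
side {'vertical_fov': 44.04699432502052, 'cx': 329.9387117079422, 'cy': 192.72845858759146, 'T': array([[ 0.9998, -0.0147, -0.0133,  0.4885],
       [-0.0029,  0.5553, -0.8317, -1.21  ],
       [ 0.0196,  0.8315,  0.5551,  0.7836],
       [ 0.    ,  0.    ,  0.    ,  1.    ]])}
top {'vertical_fov': 57.408369789931726, 'cx': 317.4532346989778, 'cy': 198.11131982816715, 'T': array([[ 0.0231,  0.9929, -0.1167,  0.4164],
       [-0.9989,  0.0276,  0.0373, -0.074 ],
       [ 0.0402,  0.1157,  0.9925,  0.9338],
       [ 0.    ,  0.    ,  0.    ,  1.    ]])}
{'t': 0.1, 'q': array([ 1.4836,  0.3855,  0.0068, -0.0004, -1.194 , -0.2586]), 'joint_vel': array([-0.0007, -0.0021,  0.0019,  0.0031, -0.0008, -0.0012]), 'joint_efforts': array([ -0.    , -39.3322,  18.8927,   4.1978,  -0.0026,   0.    ]), 'tcp_pos': array([0.2116, 0.5875, 0.2384]), 'tool_rot': array([ 0.001 ,  0.9851, -0.1721, -0.0001]), 'wrist_force': array([-0.5748,  0.033 , -0.1018]), 'moment': array([-0.0062, -0.0008, -0.0589]), 'grasp_force': 0.0, 'width': 0.9984348213940658} 0.008
```

View pics/side0.png

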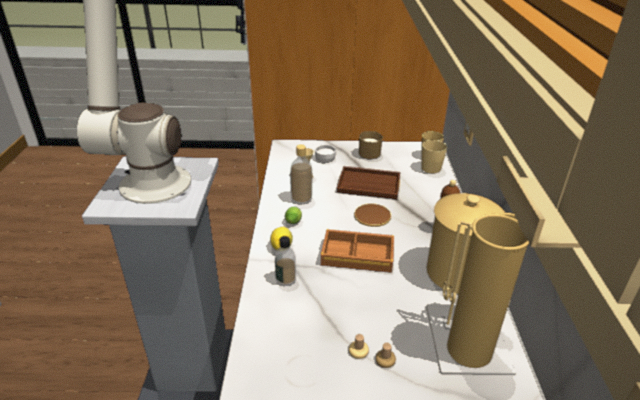

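View pics/top0.png

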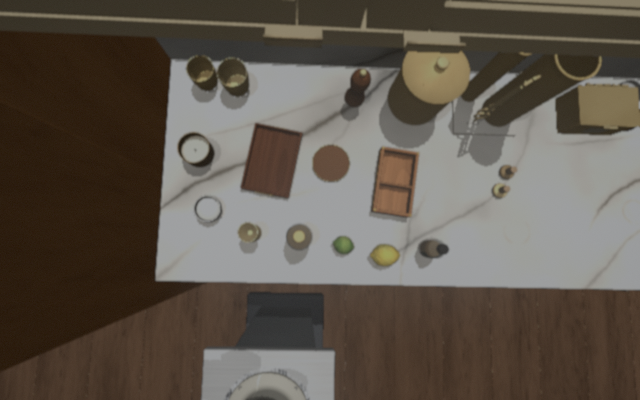

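```bash
cat > h.py <<'E'
from station import state, capture, get_calibration, robot
import cv2,numpy as np
np.set_printoptions(precision=4,suppress=True)
C={n:get_calibration(n) for n in("side","top")}
def K(n):
    f=200/np.tan(np.radians(C[n]["vertical_fov"]/2)); return f,C[n]["cx"],C[n]["cy"]
def ray(n,u,v):
    f,cx,cy=K(n); T=C[n]["T"]; d=T[:3,:3]@np.array([(u-cx)/f,-(v-cy)/f,-1]); return T[:3,3],d
def onplane(n,u,v,z):
    o,d=ray(n,u,v); return o+d*(z-o[2])/d[2]
def proj(n,P):
    f,cx,cy=K(n); T=C[n]["T"]; p=T[:3,:3].T@(np.asarray(P)-T[:3,3]); return cx+f*p[0]/-p[2], cy-f*p[1]/-p[2]
def two(a,b):  # a: side px, b: top px -> point, gap
    o1,d1=ray("side",*a); o2,d2=ray("top",*b)
    s=np.linalg.lstsq(np.c_[d1,-d2],o2-o1,rcond=None)[0]; p,q=o1+d1*s[0],o2+d2*s[1]
    return (p+q)/2,np.linalg.norm(p-q)
def rel(P,tip=None):  # world displacement -> tool-axis shift mm
    from scipy.spatial.transform import Rotation as R
    s=state(); q=s["tool_rot"]; r=R.from_quat(np.r_[q[1:],q[0]]).as_matrix()
    return r.T@(np.asarray(P)-s["tcp_pos"])*1000, np.degrees(np.arctan2(r[1,0],r[0,0]))
E
python3 - <<'E'
from h import *
t=cv2.imread("pics/top0.png");s=cv2.imread("pics/side0.png")
a=cv2.resize(t[115:285,170:470],None,fx=2.66,fy=2.66,interpolation=cv2.INTER_CUBIC)
b=cv2.resize(s[130:300,250:460],None,fx=3.5,fy=3.5,interpolation=cv2.INTER_CUBIC)
cv2.imwrite("pics/tc.png",a);cv2.imwrite("pics/sc.png",b)
hsv=cv2.cvtColor(t,cv2.COLOR_BGR2HSV)
for nm,lo,hi,z in(("lemon",(20,140,90),(35,255,255),.027),("lime",(36,80,30),(80,255,255),.022)):
    for n,im in(("top",t),("side",s)):
        m=cv2.inRange(cv2.cvtColor(im,cv2.COLOR_BGR2HSV),lo,hi)
        k,l,st,ce=cv2.connectedComponentsWithStats(m)
        for i in range(1,k):
            if st[i,4]>40: print(nm,n,st[i],ce[i],onplane(n,*ce[i],z))
print(onplane("side",272,141,0),onplane("side",445,141,0),onplane("top",156,281,0),onplane("top",600,288,0))
E
```

```text
lemon side [271 227  21  22 258] [279.4457 236.2248] [ 0.3834 -0.2699  0.027 ]
lime top [335 237  18  15 198] [343.3384 244.298 ] [ 0.4098 -0.1753  0.022 ]
lime side [285 207  16  17 209] [292.8134 214.8565] [ 0.4101 -0.1749  0.022 ]
[0.3129 0.2727 0.    ] [0.9016 0.293  0.    ] [0.3093 0.2846 0.    ] [ 0.3128 -0.8445  0.    ]
```

View pics/tc.png

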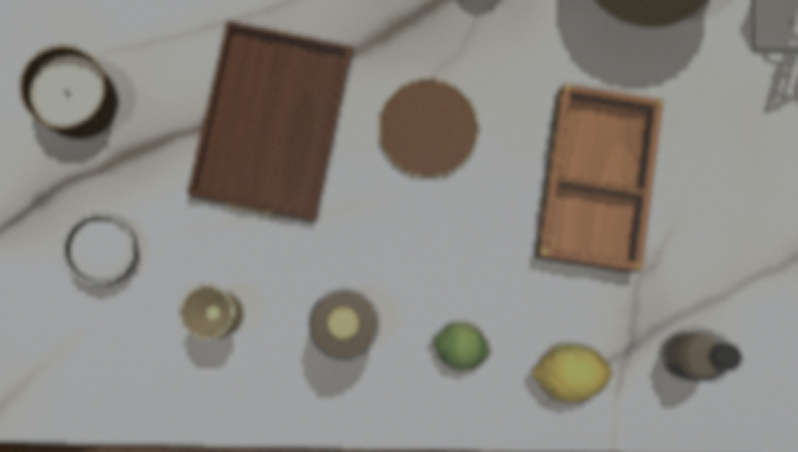

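View pics/sc.png

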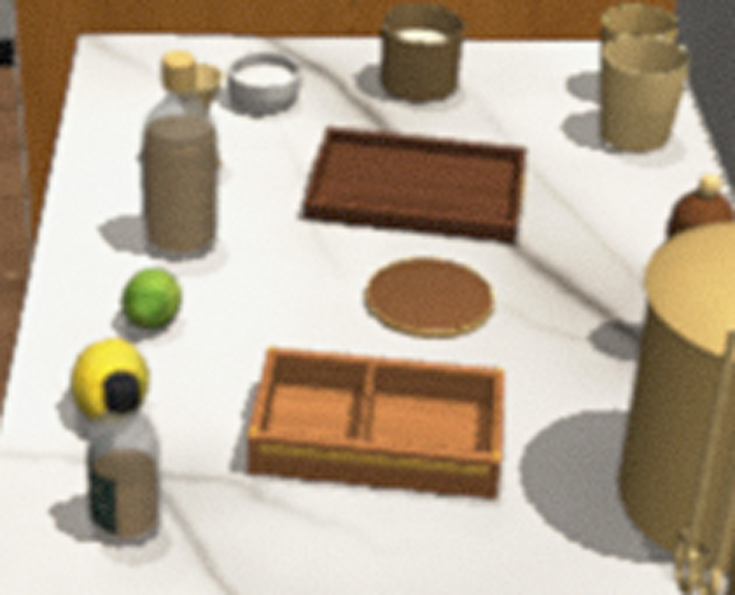

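```bash
cat > m.py <<'E'
from h import *
T=lambda u,v,z:onplane("top",170+u/2.66,115+v/2.66,z)
S=lambda u,v,z:onplane("side",250+u/3.5,130+v/3.5,z)
def box(nm,F,pts,z):
    P=np.array([F(*p,z)for p in pts]); c=P.mean(0)
    e=[np.linalg.norm(P[i]-P[(i+1)%4])*1e3 for i in range(4)]
    d=(P[0]+P[1]-P[2]-P[3]); print(nm,c,"edges",np.array(e),"yaw of long axis from x",np.degrees(np.arctan2(d[1],d[0])))
box("tray top",T,[(229,23),(352,48),(315,221),(190,197)],.02)
box("tray side",S,[(525,148),(517,233),(305,213),(330,130)],.02)
box("crate top",T,[(563,87),(662,101),(638,270),(537,257)],.036)
box("crate side",S,[(503,370),(499,463),(250,440),(270,350)],.036)
print("coaster",T(429,128,.007),S(430,293,.007))
print("bigcap",T(344,323,.168),S(180,58,.168))
print("smallcap",T(727,356,.121),S(121,379,.121))
print("jig top",T(208,312,.086),S(203,75,.086))
print("lemon",T(572,373,.027),S(112,378,.027))
print("lime",T(461,346,.022),S(151,298,.022))
print("salt",T(102,250,.034),"candle",T(68,92,.066))
t=cv2.imread("pics/top0.png");hsv=cv2.cvtColor(t,cv2.COLOR_BGR2HSV)
for nm,lo,hi,z in(("lemon",(18,120,50),(34,255,255),.027),("lime",(36,80,30),(80,255,255),.022)):
    m=cv2.inRange(hsv,lo,hi); m[:, :330]=0; m[:230]=0; m[:, 410:]=0
    c=max(cv2.findContours(m,0,1)[0],key=cv2.contourArea); mo=cv2.moments(c)
    w=np.array([onplane("top",*p[0],z) for p in c])[:,:2]; 
    m2=np.argwhere(m)[:,::-1]; W=np.array([onplane("top",*p,z)[:2] for p in m2]); W=W[np.linalg.norm(W-np.median(W,0),axis=1)<.045]
    ev,V=np.linalg.eigh(np.cov(W.T)); print(nm,W.mean(0),"size",4*np.sqrt(ev)*1e3,"axis deg",np.degrees(np.arctan2(V[1,1],V[0,1])))
E
python3 m.py
```

```text
tray top [0.6165 0.0089 0.02  ] edges [120.8643 171.8559 119.8114 172.7903] yaw of long axis from x -9.950024970614699
tray side [ 0.6219 -0.0031  0.02  ] edges [131.3442 168.8236 132.4237 167.4252] yaw of long axis from x -8.391937528845622
crate top [ 0.5685 -0.3032  0.036 ] edges [ 95.9368 164.1216  95.6319 164.8907] yaw of long axis from x -8.433387284629248
crate side [ 0.5731 -0.3116  0.036 ] edges [ 96.7965 162.0195  96.2887 162.2392] yaw of long axis from x -6.7404113481315955
coaster [ 0.6176 -0.1425  0.007 ] [ 0.6213 -0.1443  0.007 ]
bigcap [ 0.4251 -0.0668  0.168 ] [ 0.4296 -0.0734  0.168 ]
smallcap [ 0.4056 -0.3888  0.121 ] [ 0.4078 -0.3934  0.121 ]
jig top [0.4327 0.0515 0.086 ] [0.4421 0.0492 0.086 ]
lemon [ 0.3854 -0.2786  0.027 ] [ 0.3901 -0.2766  0.027 ]
lime [ 0.4079 -0.1752  0.022 ] [ 0.411  -0.1762  0.022 ]
salt [0.488  0.1584 0.034 ] candle [0.6275 0.1886 0.066 ]
lemon [ 0.3809 -0.2806] size [33.6596 75.5675] axis deg 98.34782738987133
lime [ 0.4099 -0.1753] size [35.7807 43.7307] axis deg 72.26852617984257
```

Run:
```python
from h import *
for p in((248,60),(248,120),(248,200),(250,150)):
    o,d=ray("side",*p)
    for y in(.29,.31): print(p,o+d*(y-o[1])/d[1])
for n,box in(("top",(325,225,415,275)),("side",(262,200,305,258))):
    im=cv2.imread(f"pics/{n}0.png"); a,b,c,d=box
    lab=cv2.cvtColor(im,cv2.COLOR_BGR2LAB).astype(int); ch=lab[...,2]-128
    m=np.zeros_like(ch,np.uint8); m[b:d,a:c]=(ch[b:d,a:c]>14)*255
    k,l,st,ce=cv2.connectedComponentsWithStats(m)
    for i in range(1,k):
        if st[i,4]<60: continue
        z=.027 if ce[i][0]>365 or (n=="side" and ce[i][1]>226) else .0225
        W=np.array([onplane(n,x,y,z)[:2] for y,x in np.argwhere(l==i)])
        ev,V=np.linalg.eigh(np.cov(W.T)); print(n,st[i],ce[i],W.mean(0),4e3*np.sqrt(ev),np.degrees(np.arctan2(V[1,1],V[0,1])))
print(rel((0.427,-.069,.24)))
```

```text
(248, 60) [0.2494 0.29   0.2713]
(248, 60) [0.2462 0.31   0.2644]
(248, 120) [0.2347 0.29   0.0678]
(248, 120) [0.2313 0.31   0.0583]
(248, 200) [ 0.2114  0.29   -0.2551]
(248, 200) [ 0.2077  0.31   -0.269 ]
(250, 150) [ 0.2334  0.29   -0.0454]
(250, 150) [ 0.23    0.31   -0.0565]
top [334 237  19  16 208] [343.3077 244.1971] [ 0.4101 -0.1751] [36.983  44.5384] 68.62539847838089
top [370 245  30  21 451] [384.7073 254.7938] [ 0.3865 -0.2778] [51.0451 69.1061] 91.92019951869484
side [285 206  17  18 233] [292.9356 214.5408] [ 0.4104 -0.174 ] [43.7799 77.3402] 90.27880779620534
side [270 226  23  25 337] [279.9199 236.3116] [ 0.3846 -0.2699] [55.754  92.3843] 81.23393859905437
(array([425.2154, 544.6251,  -0.5363]), np.float64(-19.82028407997087))
```

Request:
play_rows([
  [-10,40,-28,-0.6],
  [-20,80,-55,-1.2],
  [-30,120,-85,-1.8],
  [-40,160,-110,-2],
  [-40,160,-110,-2],
], hand=0)

```text
t: 0.72
tcp_pos: [0.1192, 0.4499, 0.3522]
tool_rot: [-0.003, 1.0, 0.003, -0.0]
wrist_force: [-0.5, 0.4, -0.3]
width: 0.997
grasp_force: 0.0
```

```bash
python3 -c "
from h import *
s=state();print(s['q'],s['tcp_pos'],rel((.1,.3,.35)))"
```

```text
[ 1.6625  0.0387 -0.1598  0.0002 -1.3662 -0.0863] [0.1192 0.4499 0.3522] (array([-19.9738, 149.8408,   1.3177]), np.float64(0.30915083136913185))
```

Request:
play_rows([
  [-7,50,0,0],
  [-14,100,0,0],
  [-20,150,0,0],
  [-10,205,0,0],
  [0,260,0,0],
  [0,260,0,0],
])

```text
t: 1.48
tcp_pos: [0.1213, 0.1887, 0.3492]
tool_rot: [-0.002, 1.0, 0.001, -0.001]
wrist_force: [0.7, 1.0, 0.5]
width: 1.0
grasp_force: 0.0
```

```bash
python3 -c "
from h import *
s=state();print(s['q'],s['tcp_pos'],rel((.427,-.069,.25)))"
```

```text
[ 1.7916 -0.488  -0.537  -0.0004 -1.518  -0.2181] [0.1213 0.1887 0.3492] (array([305.1425, 258.8822,  97.8208]), np.float64(0.1545495230586156))
```

Request:
play_rows([
  [30,40,10,0],
  [65,85,20,0],
  [110,120,40,0],
  [160,155,50,0],
  [210,190,50,0],
  [258,225,50,0],
  [306,259,50,0],
  [306,259,50,0],
  [306,259,50,0],
])

```text
t: 2.6
tcp_pos: [0.4298, -0.0684, 0.2966]
tool_rot: [0.001, 1.0, -0.001, -0.003]
wrist_force: [-0.2, 0.6, -1.1]
width: 0.998
grasp_force: 0.0
```

```bash
python3 -c "
from h import *
s=state();print(s['q'],s['tcp_pos'],rel((.427,-.069,.13)))
im=[cv2.resize(capture(n)[b:b+110,a:a+110,::-1],None,fx=3.6,fy=3.6,interpolation=cv2.INTER_CUBIC) for n,a,b in(('top',245,175),('side',250,100))]
cv2.imwrite('pics/pre1.png',np.hstack(im))
print(proj('top',s['tcp_pos']),proj('side',s['tcp_pos']))"
```

```text
[ 0.2181  0.0146 -0.3216 -0.0001 -1.2402  1.3515] [ 0.4298 -0.0684  0.2966] (array([ -1.832 ,   0.4169, 166.5862]), np.float64(-0.07530396801503886))
(np.float64(299.655489641514), np.float64(232.8733700633718)) (np.float64(300.9223301734271), np.float64(99.5367428792905))
```

View pics/pre1.png

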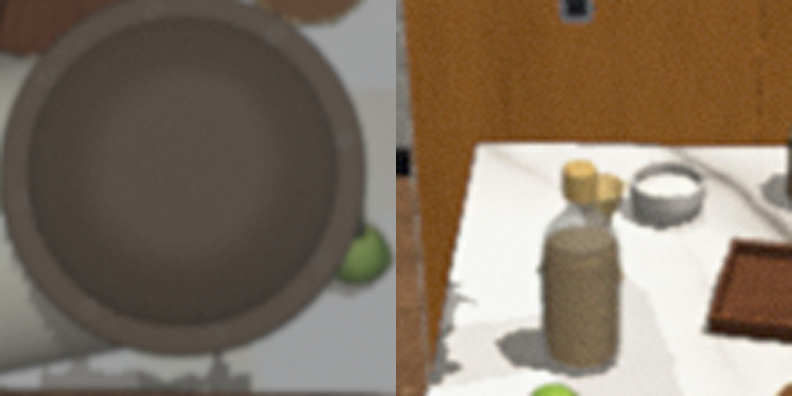

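Request:
play_rows([
  [-1,0,50,0],
  [-1,0,100,0],
  [-1,0,140,0],
  [-1,0,166,0],
  [-1,0,166,0],
  [-1,0,166,0],
])

```text
t: 3.45
tcp_pos: [0.4274, -0.0664, 0.1345]
tool_rot: [-0.0, 1.0, 0.002, 0.001]
wrist_force: [0.6, -0.5, 0.6]
width: 0.999
grasp_force: 0.0
```

Request:
play_rows([
  [0,0,0,0],
  [0,0,0,0],
  [0,0,0,0],
  [0,0,0,0],
  [0,0,0,0],
  [0,0,0,0],
  [0,0,0,0],
  [0,0,0,0],
], hand=1)

```text
t: 4.45
tcp_pos: [0.4271, -0.0667, 0.1337]
tool_rot: [-0.0, 1.0, 0.002, 0.001]
wrist_force: [-0.9, 4.3, 5.9]
width: 0.241
grasp_force: 58.6
```

Request:
play_rows([
  [0,0,-20,0],
  [0,0,-50,0],
  [0,0,-70,0],
  [0,0,-70,0],
  [0,0,-70,0],
  [0,0,-70,0],
])

```text
t: 5.2
tcp_pos: [0.4256, -0.0671, 0.2018]
tool_rot: [0.0, 1.0, 0.001, -0.002]
wrist_force: [-0.2, -0.8, -4.3]
width: 0.24
grasp_force: 59.4
```

```bash
python3 -c "
from h import *
s=state();print(s)
im=capture('side');cv2.imwrite('pics/side1.png',im[...,::-1])
im2=capture('top');cv2.imwrite('pics/top1.png',im2[...,::-1])
cv2.imwrite('pics/g1.png',cv2.resize(im[60:260,250:450,::-1],None,fx=3,fy=3,interpolation=cv2.INTER_CUBIC))
print(proj('side',s['tcp_pos']))"
```

```text
{'t': 5.2, 'q': array([ 0.2232,  0.0867, -0.4954, -0.0004, -0.9923,  1.3508]), 'joint_vel': array([ 0.001 , -0.0015,  0.0128,  0.0028, -0.0013, -0.0004]), 'joint_efforts': array([ -0.0118, -23.7671,  18.6746,   4.4156,  -0.0187,   0.    ]), 'tcp_pos': array([ 0.4256, -0.0671,  0.2018]), 'tool_rot': array([ 0.0002,  1.    ,  0.0015, -0.0018]), 'wrist_force': array([-0.1877, -0.8487, -4.3301]), 'moment': array([ 0.0305, -0.0339, -0.0396]), 'grasp_force': 59.3542742729187, 'width': 0.24025807346030587}
(np.float64(299.80617181436395), np.float64(133.79970484542395))
```

View pics/g1.png

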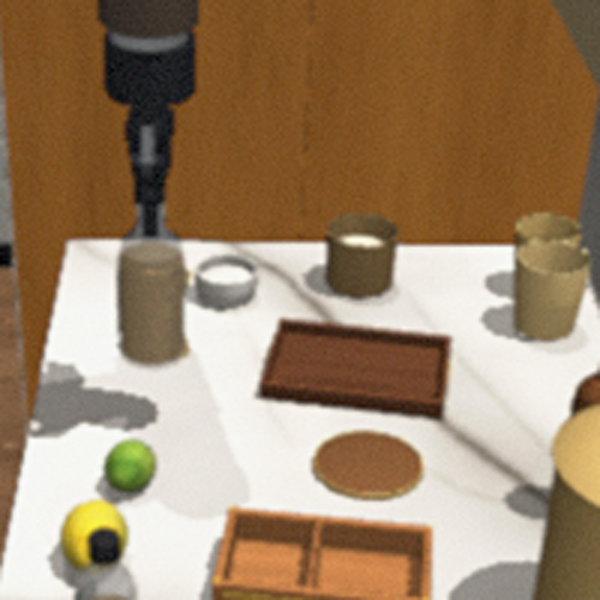

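Request:
play_rows([
  [20,27,0,0],
  [45,60,0,0],
  [72,97,0,0],
  [100,135,0,0],
  [130,175,0,0],
  [155,210,0,0],
  [172,232,0,0],
  [179,242,0,0],
  [179,242,0,0],
  [179,242,0,0],
  [179,242,0,0],
])

```text
t: 6.68
tcp_pos: [0.6061, -0.3075, 0.2038]
tool_rot: [-0.0, 1.0, 0.002, 0.0]
wrist_force: [0.5, 0.1, -5.3]
width: 0.242
grasp_force: 59.6
```

```bash
python3 -c "
from h import *
s=state();print(s['q'],s['tcp_pos'],s['wrist_force'],rel((.605,-.309,.142)))
im=capture('side');cv2.imwrite('pics/side2.png',im[...,::-1])
im2=capture('top')
g=[cv2.resize(a[...,::-1],(400,400),interpolation=cv2.INTER_CUBIC) for a in (im[140:280,300:440],im2[110:230,340:460])]
cv2.imwrite('pics/g2.png',np.hstack(g))
print(proj('side',s['tcp_pos']))
for nm,c in(('wide',(.605,-.309,.036)),('bottle base',s['tcp_pos']-[0,0,.134])): print(nm,proj('side',c),proj('top',c))"
```

```text
[-0.2322  0.501   0.1054 -0.0002 -1.175   1.8073] [ 0.6061 -0.3075  0.2038] [ 0.4629  0.0869 -5.2789] (array([-1.111 ,  1.5251, 61.7918]), np.float64(0.2418077667606222))
(np.float64(377.6404265920221), np.float64(184.77884813067436))
wide (np.float64(372.02345375345527), np.float64(244.92395607285152)) (np.float64(397.89479190544677), np.float64(167.64672764503382))
bottle base (np.float64(373.4179966912833), np.float64(233.26457497098028)) (np.float64(400.8702631192424), np.float64(164.4276739504455))
```

View pics/g2.png

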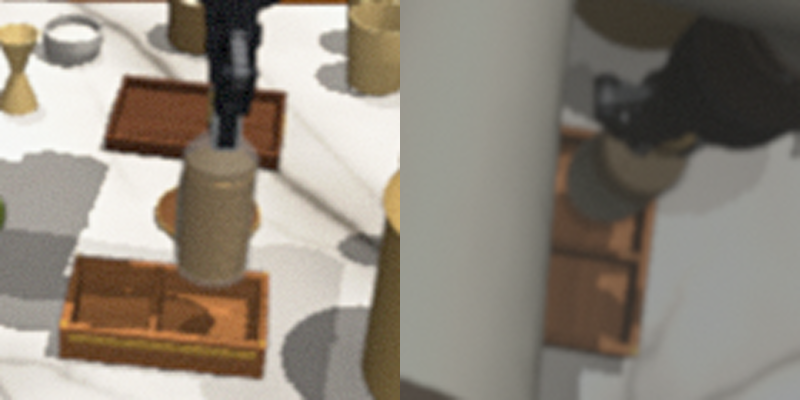

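Request:
play_rows([
  [-1,1,12,0],
  [-1,1,25,0],
  [-1,1,38,0],
  [-1,1,50,0],
  [-1,1,56,0],
  [-1,1,58,0],
  [-1,1,58,0],
  [-1,1,58,0],
])

```text
t: 7.78
tcp_pos: [0.6058, -0.3095, 0.146]
tool_rot: [0.0, 1.0, 0.002, 0.001]
wrist_force: [-0.6, 0.2, -4.1]
width: 0.244
grasp_force: 59.7
```

Request:
play_rows([
  [0,0,1,0],
  [0,0,2,0],
  [0,0,3,0],
  [0,0,3,0],
  [0,0,3,0],
])

```text
t: 8.4
tcp_pos: [0.6055, -0.3094, 0.1423]
tool_rot: [0.0, 1.0, 0.002, 0.0]
wrist_force: [0.7, -0.3, -4.2]
width: 0.242
grasp_force: 59.7
```

Request:
play_rows([
  [0,0,1,0],
  [0,0,1,0],
  [0,0,2,0],
  [0,0,2,0],
  [0,0,2,0],
])

```text
t: 9.02
tcp_pos: [0.6059, -0.3095, 0.1418]
tool_rot: [0.0, 1.0, 0.002, 0.001]
wrist_force: [-1.5, 3.0, 5.2]
width: 0.241
grasp_force: 60.6
```

Request:
play_rows([
  [0,0,0,0],
  [0,0,0,0],
  [0,0,0,0],
  [0,0,0,0],
  [0,0,0,0],
  [0,0,0,0],
], hand=0)

```text
t: 9.78
tcp_pos: [0.6054, -0.3094, 0.1403]
tool_rot: [0.0, 1.0, 0.002, -0.0]
wrist_force: [-0.0, -0.1, -0.3]
width: 1.0
grasp_force: 0.0
```

Request:
play_rows([
  [0,0,-20,0],
  [0,0,-60,0],
  [0,0,-100,0],
  [0,0,-100,0],
])

```text
t: 10.28
tcp_pos: [0.6072, -0.3102, 0.2452]
tool_rot: [0.002, 1.0, 0.002, 0.004]
wrist_force: [-0.2, 0.6, -0.8]
width: 1.001
grasp_force: 0.0
```

```bash
python3 -c "
from h import *
s=state();print(s['q'],s['tcp_pos'],s['wrist_force'],s['width'],rel((.4067,-.39,.17)))"
```

```text
[-0.2352  0.4749  0.1657  0.0013 -1.2527  1.8093] [ 0.6072 -0.3102  0.2452] [-0.1594  0.6304 -0.8359] 1.0013352402159477 (array([-201.4214,   78.8123,   73.7538]), np.float64(0.21292173769987918))
```

Request:
play_rows([
  [-40,16,0,0],
  [-90,35,0,0],
  [-140,55,10,0],
  [-180,71,30,0],
  [-202,79,60,0],
  [-202,79,90,0],
  [-202,79,90,0],
  [-202,79,90,0],
])

```text
t: 11.28
tcp_pos: [0.4044, -0.3894, 0.1511]
tool_rot: [0.001, 1.0, 0.002, 0.0]
wrist_force: [-0.3, 0.1, 0.7]
width: 0.999
grasp_force: 0.0
```

```bash
python3 -c "
from h import *
s=state();print(s['q'],s['tcp_pos'],s['wrist_force'],s['width'],rel((.4067,-.39,.088)))
im=capture('side');cv2.imwrite('pics/side3.png',im[...,::-1])
cv2.imwrite('pics/g3.png',cv2.resize(im[150:310,230:430,::-1],None,fx=3.5,fy=3.5,interpolation=cv2.INTER_CUBIC))
print(proj('side',s['tcp_pos']))"
```

```text
[-0.4775  0.357  -0.275   0.0006 -0.9376  2.0519] [ 0.4044 -0.3894  0.1511] [-0.3122  0.0663  0.7462] 0.9993562189104999 (array([ 2.2001,  0.5606, 63.0787]), np.float64(0.22929368831915664))
(np.float64(282.6369690930062), np.float64(225.80347715790452))
```

View pics/g3.png

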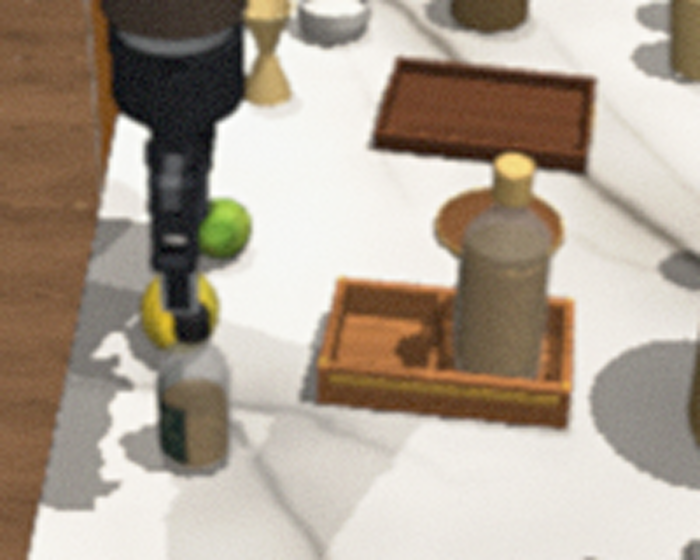

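Request:
play_rows([
  [3,0,20,0],
  [3,0,45,0],
  [3,0,62,0],
  [3,0,62,0],
  [3,0,62,0],
])

```text
t: 11.95
tcp_pos: [0.4078, -0.3895, 0.0897]
tool_rot: [0.001, 1.0, 0.002, 0.001]
wrist_force: [-0.4, 0.2, -0.1]
width: 1.003
grasp_force: 0.0
```

Request:
play_rows([
  [0,0,0,0],
  [0,0,0,0],
  [0,0,0,0],
  [0,0,0,0],
  [0,0,0,0],
  [0,0,0,0],
  [0,0,0,0],
  [0,0,0,0],
], hand=1)

```text
t: 12.95
tcp_pos: [0.4068, -0.3891, 0.0885]
tool_rot: [0.0, 1.0, 0.002, 0.0]
wrist_force: [-0.0, 0.3, 2.0]
width: 0.199
grasp_force: 58.4
```

Request:
play_rows([
  [0,0,-20,0],
  [0,0,-50,0],
  [0,0,-70,0],
  [0,0,-70,0],
  [0,0,-70,0],
])

```text
t: 13.58
tcp_pos: [0.4059, -0.3884, 0.1569]
tool_rot: [-0.001, 1.0, 0.001, -0.001]
wrist_force: [-1.0, 0.0, -1.6]
width: 0.201
grasp_force: 58.6
```

```bash
python3 -c "
from h import *
s=state();print(s['q'],s['tcp_pos'],s['wrist_force'],s['width'],rel((.5265,-.2985,.096)))"
```

```text
[-0.4753  0.3532 -0.2635 -0.0008 -0.9566  2.0494] [ 0.4059 -0.3884  0.1569] [-1.0337  0.0065 -1.6236] 0.20072286320986418 (array([120.9525, -89.4913,  60.8032]), np.float64(0.16057048520068998))
```

Request:
play_rows([
  [15,-11,0,0],
  [40,-30,0,0],
  [70,-52,0,0],
  [98,-73,0,0],
  [115,-86,0,0],
  [120,-90,0,0],
  [120,-90,0,0],
  [120,-90,0,0],
])

```text
t: 14.58
tcp_pos: [0.5256, -0.2992, 0.1583]
tool_rot: [-0.0, 1.0, 0.001, -0.0]
wrist_force: [-0.9, -1.0, -1.4]
width: 0.201
grasp_force: 58.7
```

```bash
python3 -c "
from h import *
s=state();print(s['q'],s['tcp_pos'],s['wrist_force'],rel((.5265,-.2985,.097)))
im=capture('side');cv2.imwrite('pics/side4.png',im[...,::-1])
im2=capture('top')
g=[cv2.resize(a[...,::-1],(400,400),interpolation=cv2.INTER_CUBIC) for a in (im[170:280,300:410],im2[110:230,340:460])]
cv2.imwrite('pics/g4.png',np.hstack(g))"
```

```text
[-0.2501  0.4177 -0.1561 -0.     -0.9976  1.8231] [ 0.5256 -0.2992  0.1583] [-0.8894 -1.0232 -1.4017] (array([ 0.9851, -0.6652, 61.2504]), np.float64(0.12237372199138959))
```

View pics/g4.png

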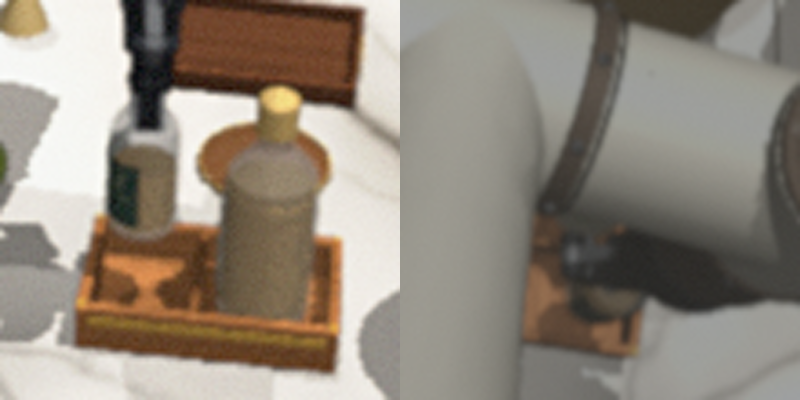

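```bash
python3 -c "
from h import *
p=lambda P:(np.array(proj('side',P))-[300,170])*400/110
for P in((.5265,-.298,.036),(.5256,-.299,.07),(.5256,-.299,.07+.073),(.605,-.309,.036),(.6055,-.3095,.168+.008)):print(P,p(P))
im=cv2.imread('pics/side4.png').astype(int)
for r in (241,244,247): print(r,(im[r,320:400,2]-im[r,320:400,0]))
for r in (218,222,226,230): print(r,im[r,322:360].sum(1)//3)
"
```

```text
(0.5265, -0.298, 0.036) [140.6079 260.0139]
(0.5256, -0.299, 0.07) [140.7928 219.852 ]
(0.5256, -0.299, 0.14300000000000002) [144.2682 126.8566]
(0.605, -0.309, 0.036) [261.9035 272.4507]
(0.6055, -0.3095, 0.17600000000000002) [278.2665  94.1426]
241 [ 16   7  11  31  59  75  59  58  91 120 127 130 128 130 127 119 112 111
 109 107 103 106 103 100 100  92  92  91  87  81  70  67  55  57  49  45
  60  68  66  42  18  23  33  35  40  38  39  38  42  41  41  40  44  41
  43  44  43  46  46  44  47  40  41  38  42  40  45  58  62  59  60  95
 121  94  38   9   8   9  11  10]
244 [  9   9  22  51  70  59  52  47  74  85  93  98 103 118 132 127 130 136
 135 131 132 135 135 132 134 133 132 116 109  88  70  63  54  51  46  46
  51  63  54  33  25  28  34  34  38  37  43  38  39  40  41  42  49  43
  44  48  46  45  44  42  46  47  40  39  38  41  53  62  56  51  65  99
 108  80  33   7   9  11  10  11]
247 [ 10  21  77 123 128  98  53  51  70  81  80  80  82  78  78  75  83 110
 130 135 136 133 121 110  85  71  69  70  72  58  57  58  52  50  41  44
  50  62  49  32  25  28  33  34  34  36  37  39  44  35  44  41  45  40
  42  47  47  48  46  47  48  43  47  43  58  81  90  83  77  65  73 104
 113  74  30   6   8  11   9   9]
218 [245 245 245 244 244 248 234 160  66  35  49  52  45  42  37  53  78  95
  94  94 100  98  97 100 101 107 153 213 235 241 241 236 187 132 119 122
 106  98]
222 [242 244 244 245 245 247 219 130  53  33  42  42  35  36  41  53  80 100
 104 104  97 107 107 101  98 110 163 222 240 240 238 238 240 239 234 212
 165 110]
226 [226 225 222 223 225 224 186 110  36  36  43  35  36  42  47  55  82 104
  95 100 104 104  98  93 100 111 159 213 227 223 229 233 235 229 220 216
 219 216]
230 [223 229 223 192 149 125 116  97  90  74  57  36  39  36  40  59  80 101
 108 104  99  99 102  97 105 130 155 179 203 212 211 213 217 212 215 219
 218 201]
```

Request:
play_rows([
  [3,3,12,0],
  [3,3,25,0],
  [3,3,38,0],
  [3,3,50,0],
  [3,3,56,0],
  [3,3,58,0],
  [3,3,60,0],
  [3,3,60,0],
])

```text
t: 15.68
tcp_pos: [0.5296, -0.3017, 0.0986]
tool_rot: [0.0, 1.0, 0.002, 0.0]
wrist_force: [0.2, -0.5, -2.1]
width: 0.207
grasp_force: 58.7
```

Request:
play_rows([
  [0,0,1,0],
  [0,0,1,0],
  [0,0,2,0],
  [0,0,2,0],
  [0,0,2,0],
])

```text
t: 16.3
tcp_pos: [0.5296, -0.3017, 0.0965]
tool_rot: [0.0, 1.0, 0.002, 0.0]
wrist_force: [-0.6, 0.5, 0.1]
width: 0.202
grasp_force: 59.0
```

Request:
play_rows([
  [0,0,1,0],
  [0,0,1,0],
  [0,0,1,0],
])

```text
t: 16.68
tcp_pos: [0.5297, -0.3018, 0.0965]
tool_rot: [0.0, 1.0, 0.002, 0.0]
wrist_force: [-1.8, 0.8, 4.9]
width: 0.205
grasp_force: 59.5
```

Request:
play_rows([
  [0,0,0,0],
  [0,0,0,0],
  [0,0,0,0],
  [0,0,0,0],
  [0,0,0,0],
  [0,0,0,0],
], hand=0)

```text
t: 17.42
tcp_pos: [0.5294, -0.3016, 0.0953]
tool_rot: [-0.0, 1.0, 0.002, -0.0]
wrist_force: [0.1, 0.4, -0.1]
width: 1.001
grasp_force: 0.0
```

Request:
play_rows([
  [0,0,-20,0],
  [0,0,-60,0],
  [0,0,-95,0],
  [-20,-4,-95,0.9],
  [-55,-9,-95,1.8],
  [-95,-15,-95,2.7],
  [-130,-22,-90,3.6],
  [-144,-25,-60,4.5],
  [-144,-25,-30,5.4],
  [-144,-25,-30,6.3],
  [-144,-25,-30,7.2],
  [-144,-25,-30,8.1],
  [-144,-25,-30,8.8],
  [-144,-25,-30,8.8],
  [-144,-25,-30,8.8],
])

```text
t: 19.3
tcp_pos: [0.3854, -0.2771, 0.1254]
tool_rot: [-0.0, 0.721, -0.693, 0.0]
wrist_force: [-0.1, 0.0, 0.4]
width: 0.998
grasp_force: 0.0
```

```bash
python3 -c "
from h import *
s=state();print(s['q'],s['tcp_pos'],s['wrist_force'],s['width'],rel((.386,-.277,.019)))
im=capture('side');im2=capture('top')
g=[cv2.resize(a[...,::-1],(400,400),interpolation=cv2.INTER_CUBIC) for a in (im[160:290,255:385],im2[200:290,320:410])]
cv2.imwrite('pics/g5.png',np.hstack(g))
lab=cv2.cvtColor(im2,cv2.COLOR_RGB2LAB).astype(int);print(lab[238:252,330:356,2]-128)
"
```

```text
[-0.28    0.2552 -0.5098 -0.     -0.8056  0.32  ] [ 0.3854 -0.2771  0.1254] [-0.0926  0.0161  0.4279] 0.9984626871104104 (array([ -0.0924,  -0.6181, 106.3947]), np.float64(-87.70933155217605))
[[5 5 5 4 5 5 5 5 5 5 5 5 5 5 4 5 5 5 5 5 5 5 5 5 5 5]
 [5 5 5 5 5 5 5 4 5 4 5 5 5 5 5 5 5 5 5 5 5 5 5 5 5 5]
 [5 5 5 4 5 5 5 5 5 5 5 5 5 5 5 5 5 5 5 5 5 5 5 5 5 5]
 [5 5 5 5 5 5 5 5 5 5 5 5 5 5 5 5 5 5 5 4 5 5 5 5 5 5]
 [5 5 5 5 5 5 5 5 5 5 5 5 4 5 5 5 5 5 5 5 5 5 5 5 5 5]
 [5 5 5 5 5 5 5 5 5 5 5 5 5 5 5 5 5 5 5 5 5 5 5 5 5 5]
 [5 5 5 5 5 5 5 5 5 5 5 5 5 5 5 5 5 5 5 5 5 5 5 5 5 5]
 [5 5 4 5 5 5 5 5 5 5 5 5 5 5 5 5 5 5 5 5 5 5 5 5 5 5]
 [5 5 5 6 5 5 5 5 5 5 5 5 5 5 5 5 5 5 5 5 5 5 5 5 5 5]
 [5 5 5 5 5 5 5 5 6 5 5 5 5 5 5 5 5 5 5 5 5 6 5 5 5 5]
 [5 5 5 5 4 5 5 5 5 5 5 5 5 5 5 5 5 6 5 5 5 5 5 5 5 5]
 [5 5 5 5 5 5 5 5 4 5 5 5 6 5 5 5 5 6 5 5 5 5 5 5 5 5]
 [5 5 5 5 4 5 5 5 5 5 5 5 5 5 5 5 5 5 5 5 5 5 5 5 5 5]
 [5 5 5 5 5 5 6 5 5 5 5 5 5 5 5 5 5 5 5 5 5 5 5 5 5 5]]
```

View pics/g5.png

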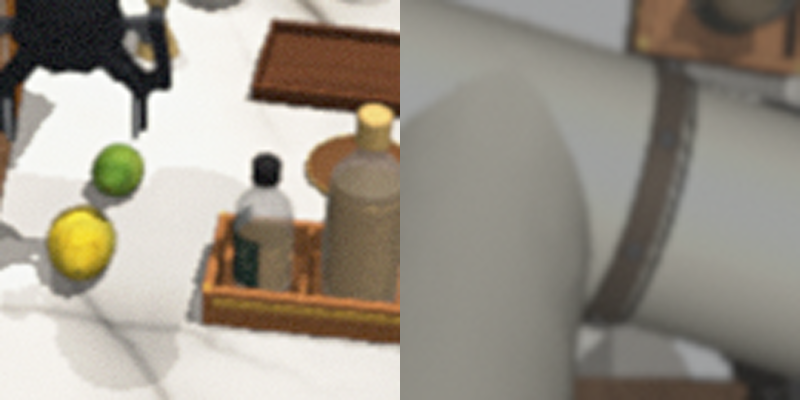

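```bash
python3 -c "
from h import *
im=capture('side')
lab=cv2.cvtColor(im,cv2.COLOR_RGB2LAB).astype(int);ch=lab[...,2]-128
for (a,b,c,d,z) in((262,222,300,260,.027),(282,202,305,226,.0225)):
    m=np.zeros_like(ch,np.uint8); m[b:d,a:c]=ch[b:d,a:c]>22
    p=np.argwhere(m)[:,::-1]; mid=(p.max(0)+p.min(0))/2; print(p.min(0),p.max(0),p.mean(0),onplane('side',*mid,z),onplane('side',*p.mean(0),z))
s=state()
for z in(.117,.027):print(proj('side',np.r_[s['tcp_pos'][:2],z]))
"
```

```text
[270 222] [296 250] [281.1391 238.1295] [ 0.3919 -0.2689  0.027 ] [ 0.3881 -0.2772  0.027 ]
[286 207] [301 222] [293.0348 214.6219] [ 0.4118 -0.174   0.0225] [ 0.4106 -0.1746  0.0225]
(np.float64(278.58760846352055), np.float64(207.75694005182618))
(np.float64(280.003831115252), np.float64(238.1049579451519))
```

Request:
play_rows([
  [0,-2,40,0],
  [0,-2,75,0],
  [0,-2,98,0],
  [0,-2,105,0],
  [0,-2,105,0],
  [0,-2,105,0],
])

```text
t: 20.2
tcp_pos: [0.3881, -0.2773, 0.0213]
tool_rot: [-0.0, 0.721, -0.693, 0.001]
wrist_force: [0.9, -1.7, -0.0]
width: 1.002
grasp_force: 0.0
```

Request:
play_rows([
  [0,0,0,0],
  [0,0,0,0],
  [0,0,0,0],
  [0,0,0,0],
  [0,0,0,0],
  [0,0,0,0],
], hand=1)

```text
t: 20.95
tcp_pos: [0.3876, -0.2772, 0.0217]
tool_rot: [-0.0, 0.721, -0.693, 0.001]
wrist_force: [-2.1, 2.4, 9.0]
width: 0.609
grasp_force: 60.8
```

Request:
play_rows([
  [0,0,-15,0],
  [0,0,-45,0],
  [0,0,-80,0],
  [0,0,-100,0],
  [0,0,-100,0],
])

```text
t: 21.58
tcp_pos: [0.3881, -0.2772, 0.1217]
tool_rot: [-0.001, 0.72, -0.693, 0.002]
wrist_force: [0.3, -0.5, -2.2]
width: 0.605
grasp_force: 62.9
```

```bash
python3 -c "
from h import *
s=state();print(s['q'],s['tcp_pos'],s['wrist_force'],s['width'],rel((.652,.0,.05)))"
```

```text
[-0.2787  0.2623 -0.5113 -0.0001 -0.7931  0.3169] [ 0.3881 -0.2772  0.1217] [ 0.2988 -0.5486 -2.1702] 0.6054572811888417 (array([-267.0744, -273.9616,   72.4873]), np.float64(-87.81503370659591))
```

Request:
play_rows([
  [-20,-20,0,0.1],
  [-50,-51,0,0.2],
  [-90,-91,0,0.4],
  [-130,-132,0,0.6],
  [-170,-172,0,0.8],
  [-210,-213,0,1.0],
  [-245,-249,0,1.1],
  [-263,-267,0,1.1],
  [-269,-273,0,1.1],
  [-269,-273,0,1.1],
  [-269,-273,0,1.1],
])

```text
t: 22.95
tcp_pos: [0.6488, 0.0012, 0.1199]
tool_rot: [-0.001, -0.65, 0.76, 0.0]
wrist_force: [-0.3, 0.0, -1.0]
width: 0.609
grasp_force: 62.9
```

```bash
python3 -c "
from h import *
s=state();print(s['q'],s['tcp_pos'],s['wrist_force'],s['width'],rel((.6505,.0025,.03)))
im=capture('side');im2=capture('top')
cv2.imwrite('pics/side6.png',im[...,::-1]);cv2.imwrite('pics/top6.png',im2[...,::-1])
g=[cv2.resize(a[...,::-1],(400,400),interpolation=cv2.INTER_CUBIC) for a in (im[110:240,310:440],im2[100:220,220:340])]
cv2.imwrite('pics/g6.png',np.hstack(g))
p=lambda n,P:(np.array(proj(n,P))-([310,110] if n=='side' else [220,100]))*400/(130 if n=='side' else 120)
c,si=np.cos(np.radians(-9.2)),np.sin(np.radians(-9.2))
for a,b in((.0875,.0625),(.0875,-.0625),(-.0875,-.0625),(-.0875,.0625)):
  P=(.619+c*a-si*b,.006+si*a+c*b,.02); print(p('side',P),p('top',P))
print(p('side',s['tcp_pos']))
"
```

```text
[ 0.2507  0.5238 -0.0819 -0.0002 -0.9666 -0.4054] [0.6488 0.0012 0.1199] [-0.2569  0.0213 -1.03  ] 0.6089358349935423 (array([-1.5609, -1.5717, 89.891 ]), np.float64(-98.87435559023153))
[275.7009 189.3054] [120.3418  74.1618]
[270.0223 259.9019] [279.9998 104.9056]
[ 78.5832 240.1151] [236.6144 326.2035]
[ 97.3228 171.8646] [ 73.152  295.2954]
[220.1477 123.9563]
```

View pics/g6.png

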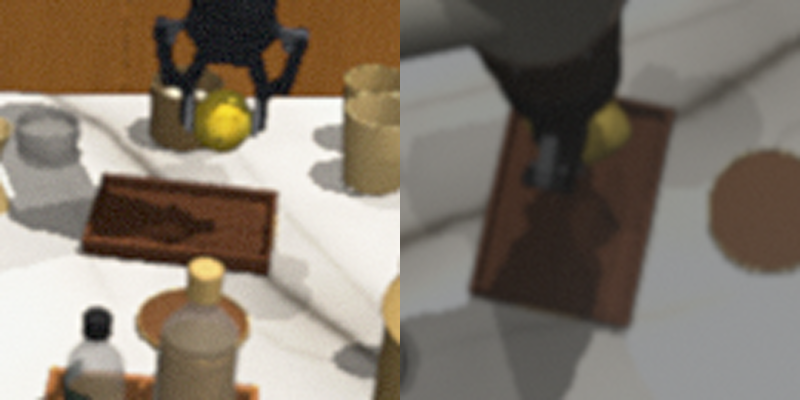

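Request:
play_rows([
  [-1,-1,15,0],
  [-1,-1,35,0],
  [-1,-1,55,0],
  [-1,-1,72,0],
  [-1,-1,82,0],
  [-1,-1,87,0],
  [-1,-1,89,0],
  [-1,-1,89,0],
  [-1,-1,89,0],
])

```text
t: 24.18
tcp_pos: [0.6514, 0.0031, 0.032]
tool_rot: [0.001, -0.651, 0.759, -0.0]
wrist_force: [-0.7, 0.1, -2.1]
width: 0.609
grasp_force: 62.9
```

Request:
play_rows([
  [0,0,1,0],
  [0,0,2,0],
  [0,0,3,0],
  [0,0,3,0],
  [0,0,3,0],
])

```text
t: 24.8
tcp_pos: [0.651, 0.003, 0.0283]
tool_rot: [-0.0, -0.651, 0.759, -0.0]
wrist_force: [0.7, -0.5, -0.8]
width: 0.611
grasp_force: 62.9
```

Request:
play_rows([
  [0,0,1,0],
  [0,0,2,0],
  [0,0,2,0],
  [0,0,2,0],
])

```text
t: 25.3
tcp_pos: [0.6512, 0.0031, 0.0278]
tool_rot: [0.0, -0.651, 0.759, -0.0]
wrist_force: [-3.6, 0.2, 5.7]
width: 0.606
grasp_force: 63.6
```

Request:
play_rows([
  [0,0,0,0],
  [0,0,0,0],
  [0,0,0,0],
  [0,0,0,0],
], hand=0.15)

```text
t: 25.8
tcp_pos: [0.651, 0.003, 0.0261]
tool_rot: [-0.0, -0.651, 0.759, 0.0]
wrist_force: [-0.1, -0.3, -0.6]
width: 0.845
grasp_force: 0.0
```

Request:
play_rows([
  [0,0,-15,0],
  [0,0,-50,0],
  [0,0,-95,0],
  [0,0,-95,0],
  [0,0,-95,0],
])

```text
t: 26.42
tcp_pos: [0.6508, 0.0031, 0.1221]
tool_rot: [0.0, -0.651, 0.759, -0.0]
wrist_force: [0.3, 0.6, -1.0]
width: 0.85
grasp_force: 0.0
```

```bash
python3 -c "
from h import *
s=state();print(s['q'],s['tcp_pos'],s['wrist_force'],s['width'],rel((.4105,-.175,.08)))
im=cv2.imread('pics/top0.png');lab=cv2.cvtColor(im,cv2.COLOR_BGR2LAB).astype(int);ch=lab[...,2]-128
m=np.zeros(ch.shape,np.uint8);m[228:262,328:360]=(ch[228:262,328:360]>9)
p=np.argwhere(m)[:,::-1];W=np.array([onplane('top',*q,.0225)[:2] for q in p]);ev,V=np.linalg.eigh(np.cov(W.T));print(len(p),W.mean(0),4e3*np.sqrt(ev),np.degrees(np.arctan2(V[1,1],V[0,1])))
sd=capture('side');cv2.imwrite('pics/side7.png',sd[...,::-1])
lab=cv2.cvtColor(sd,cv2.COLOR_RGB2LAB).astype(int);ch=lab[...,2]-128
m=np.zeros(ch.shape,np.uint8);m[130:200,330:420]=(ch[130:200,330:420]>45)
k,l,st,ce=cv2.connectedComponentsWithStats(m);print([(st[i],ce[i],onplane('side',*ce[i],.033)) for i in range(1,k) if st[i,4]>50])
"
```

```text
[ 0.2527  0.5236 -0.0759 -0.0004 -0.9704 -0.4065] [0.6508 0.0031 0.1221] [ 0.325   0.5784 -1.0071] 0.8497712366352292 (array([212.8786, 210.1928,  41.7833]), np.float64(-98.82559577389728))
252 [ 0.4095 -0.1748] [41.2492 48.2166] 71.54698317382073
[(array([373, 169,  17,  16, 187], dtype=int32), array([381.1604, 176.2513]), array([0.6547, 0.0042, 0.033 ]))]
```

Request:
play_rows([
  [20,20,0,0.1],
  [55,54,0,0.2],
  [95,94,0,0.4],
  [135,133,0,0.6],
  [175,172,5,0.7],
  [205,202,20,0.7],
  [213,210,40,0.7],
  [213,210,42,0.7],
  [213,210,42,0.7],
  [213,210,42,0.7],
], hand=0)

```text
t: 27.72
tcp_pos: [0.4121, -0.175, 0.0798]
tool_rot: [0.0, -0.604, 0.797, -0.0]
wrist_force: [1.0, 0.1, -0.1]
width: 0.998
grasp_force: 0.0
```

```bash
python3 -c "
from h import *
s=state();print(s['q'],s['tcp_pos'],s['wrist_force'],s['width'],rel((.4105,-.175,.017)))"
```

```text
[-0.0364  0.2855 -0.6252  0.0003 -0.6588 -0.2387] [ 0.4121 -0.175   0.0798] [ 1.0046  0.111  -0.1488] 0.9980963596970415 (array([ 0.4551,  1.5789, 62.7791]), np.float64(-105.75260797870125))
```

Request:
play_rows([
  [0,1,25,0],
  [0,1,50,0],
  [0,1,62,0],
  [0,1,62,0],
  [0,1,62,0],
])

```text
t: 28.35
tcp_pos: [0.4107, -0.175, 0.018]
tool_rot: [0.001, -0.603, 0.798, -0.001]
wrist_force: [1.6, 0.5, -0.1]
width: 1.003
grasp_force: 0.0
```

Request:
play_rows([
  [0,0,0,0],
  [0,0,0,0],
  [0,0,0,0],
  [0,0,0,0],
  [0,0,0,0],
  [0,0,0,0],
  [0,0,0,0],
], hand=1)

```text
t: 29.22
tcp_pos: [0.4102, -0.1751, 0.0184]
tool_rot: [0.0, -0.603, 0.798, -0.0]
wrist_force: [-1.2, 0.6, 8.7]
width: 0.496
grasp_force: 59.5
```

Request:
play_rows([
  [0,0,-15,0],
  [0,0,-45,0],
  [0,0,-80,0],
  [0,0,-100,0],
  [0,0,-100,0],
])

```text
t: 29.85
tcp_pos: [0.4108, -0.1751, 0.1188]
tool_rot: [0.002, -0.603, 0.798, -0.001]
wrist_force: [-0.9, 0.3, -1.0]
width: 0.496
grasp_force: 61.0
```

```bash
python3 -c "
from h import *
s=state();print(s['q'],s['tcp_pos'],s['wrist_force'],s['width'],rel((.5795,.0135,.025)))"
```

```text
[-0.0369  0.2192 -0.584   0.0001 -0.7633 -0.2392] [ 0.4108 -0.1751  0.1188] [-0.8829  0.286  -0.9912] 0.49603235556258723 (array([-227.3418, -110.5269,   94.4397]), np.float64(-105.81501895727949))
```

Request:
play_rows([
  [-25,-12,0,-0.1],
  [-65,-32,0,-0.2],
  [-110,-53,0,-0.4],
  [-155,-75,0,-0.6],
  [-195,-95,0,-0.7],
  [-220,-107,0,-0.7],
  [-227,-110,0,-0.7],
  [-227,-110,0,-0.7],
  [-227,-110,0,-0.7],
])

```text
t: 30.98
tcp_pos: [0.5765, 0.0126, 0.1169]
tool_rot: [-0.001, -0.65, 0.76, 0.0]
wrist_force: [-0.0, -0.3, 0.5]
width: 0.498
grasp_force: 61.0
```

```bash
python3 -c "
from h import *
s=state();print(s['q'],s['tcp_pos'],s['wrist_force'],s['width'],rel((.5795,.0135,.0243)))"
```

```text
[ 0.3025  0.42   -0.2741 -0.0003 -0.8783 -0.4571] [0.5765 0.0126 0.1169] [-0.0373 -0.2805  0.5015] 0.4978023591341039 (array([-1.435 , -2.9583, 92.5491]), np.float64(-98.87034369557188))
```

Request:
play_rows([
  [-1,-1,15,0],
  [-1,-1,35,0],
  [-1,-1,55,0],
  [-1,-1,72,0],
  [-1,-1,82,0],
  [-1,-1,88,0],
  [-1,-1,88,0],
  [-1,-1,88,0],
])

```text
t: 31.98
tcp_pos: [0.5792, 0.0144, 0.0299]
tool_rot: [0.001, -0.651, 0.759, -0.0]
wrist_force: [-0.6, 0.0, -0.8]
width: 0.496
grasp_force: 61.0
```

Request:
play_rows([
  [0,0,1,0],
  [0,0,2,0],
  [0,0,3,0],
  [0,0,4,0],
  [0,0,4,0],
  [0,0,4,0],
])

```text
t: 32.72
tcp_pos: [0.5787, 0.0143, 0.0253]
tool_rot: [-0.0, -0.651, 0.759, -0.0]
wrist_force: [-0.2, -0.0, -0.4]
width: 0.495
grasp_force: 61.0
```

Request:
play_rows([
  [0,0,1,0],
  [0,0,2,0],
  [0,0,2,0],
  [0,0,2,0],
])

```text
t: 33.22
tcp_pos: [0.5788, 0.0143, 0.0245]
tool_rot: [0.0, -0.651, 0.759, -0.0]
wrist_force: [-3.0, -0.0, 5.8]
width: 0.493
grasp_force: 61.5
```

Request:
play_rows([
  [0,0,0,0],
  [0,0,0,0],
  [0,0,0,0],
  [0,0,0,0],
], hand=0.33)

```text
t: 33.72
tcp_pos: [0.5787, 0.0142, 0.0231]
tool_rot: [-0.0, -0.651, 0.759, 0.0]
wrist_force: [1.0, -0.2, -0.9]
width: 0.67
grasp_force: 0.0
```

Request:
play_rows([
  [0,0,-15,0],
  [0,0,-50,0],
  [0,0,-100,0],
  [0,0,-100,0],
  [0,0,-100,0],
])

```text
t: 34.35
tcp_pos: [0.5785, 0.0143, 0.124]
tool_rot: [0.001, -0.651, 0.759, -0.0]
wrist_force: [-1.0, -0.4, -1.1]
width: 0.664
grasp_force: 0.0
```

```bash
python3 -c "
from h import *
s=state();print(s['q'],s['tcp_pos'],s['wrist_force'],s['width'],rel((.437,.050,.13)))
im=capture('side');im2=capture('top');cv2.imwrite('pics/side8.png',im[...,::-1])
g=[cv2.resize(a[...,::-1],(400,400),interpolation=cv2.INTER_CUBIC) for a in (im[110:240,310:440],im[130:190,280:340])]
cv2.imwrite('pics/g8.png',np.hstack(g))
"
```

```text
[ 0.3043  0.4136 -0.2629 -0.0005 -0.8933 -0.4581] [0.5785 0.0143 0.124 ] [-0.9822 -0.4348 -1.1414] 0.6641317342684243 (array([-13.5709, 145.2985,  -6.0637]), np.float64(-98.82932780141424))
```

View pics/g8.png

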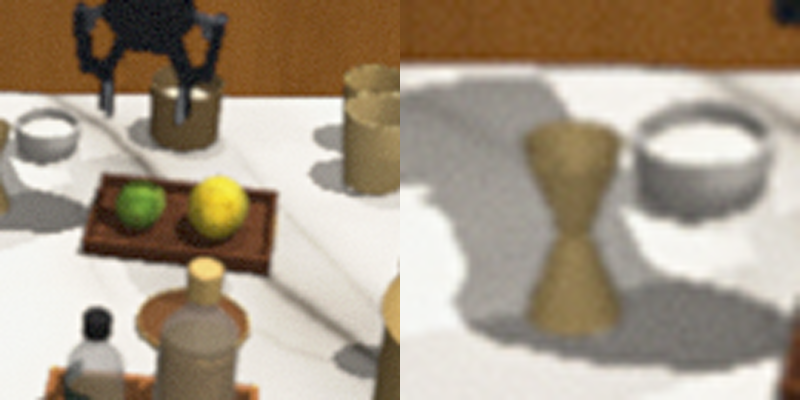

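```bash
python3 -c "
from h import *
print(onplane('side',306.1,150.5,.086),onplane('side',305.8,178.3,0))
im=cv2.imread('pics/top0.png')
hsv=cv2.cvtColor(im,cv2.COLOR_BGR2HSV)[215:250,232:268]
lab=cv2.cvtColor(im,cv2.COLOR_BGR2LAB).astype(int)[215:250,232:268,2]-128
print((lab>9).astype(int)@np.ones(36,int)); m=lab>9
p=np.argwhere(m)[:,::-1]+[232,215]; print(p.min(0),p.max(0))
for r in m[6:30]: print(''.join('#' if v else '.' for v in r))
"
```

```text
[0.4364 0.0545 0.086 ] [0.4355 0.0395 0.    ]
[ 0  0  0  0  0  0  0  0  5  9 14 17 19 20 21 21 22 22 22 21 21 19 18 16
 14 12  9  0  0  0  0  0  0  0  0]
[238 223] [259 241]
....................................
....................................
.............#####..................
...........#########................
.........##############.............
........#################...........
........###################.........
.......####################.........
.......#####################........
.......#####################........
......######################........
......######################........
......######################........
.......#####################........
.......#####################........
........###################.........
........##################..........
.........################...........
..........##############............
..........############..............
............#########...............
....................................
....................................
....................................
```

Request:
play_rows([
  [-2,20,-15,0],
  [-5,55,-20,0],
  [-9,95,-20,0],
  [-12,130,-20,0],
  [-13,147,-20,0],
  [-13,147,-20,0],
  [-13,147,-20,0],
], hand=0)

```text
t: 35.33
tcp_pos: [0.4367, 0.0498, 0.1434]
tool_rot: [0.0, -0.651, 0.759, -0.0]
wrist_force: [0.8, -0.8, 0.3]
width: 0.999
grasp_force: 0.0
```

```bash
python3 -c "
from h import *
s=state();print(s['q'],s['tcp_pos'],s['wrist_force'],s['width'],rel((.435,.050,.044)))"
```

```text
[ 0.486   0.1731 -0.5657  0.0005 -0.8313 -0.6401] [0.4367 0.0498 0.1434] [ 0.8132 -0.7919  0.3289] 0.9989186477770351 (array([ 0.1041,  1.7526, 99.3605]), np.float64(-98.80512964766473))
```

Request:
play_rows([
  [0,1,30,0],
  [0,1,60,0],
  [0,1,85,0],
  [0,1,98,0],
  [0,1,98,0],
  [0,1,98,0],
])

```text
t: 36.08
tcp_pos: [0.4355, 0.0499, 0.0456]
tool_rot: [0.0, -0.651, 0.759, -0.0]
wrist_force: [-0.3, 0.1, 0.9]
width: 1.0
grasp_force: 0.0
```

Request:
play_rows([
  [0,0,0,0],
  [0,0,0,0],
  [0,0,0,0],
  [0,0,0,0],
  [0,0,0,0],
  [0,0,0,0],
  [0,0,0,0],
], hand=1)

```text
t: 36.95
tcp_pos: [0.4345, 0.0499, 0.046]
tool_rot: [0.0, -0.651, 0.759, -0.0]
wrist_force: [-1.7, 0.2, 5.5]
width: 0.53
grasp_force: 60.7
```

Request:
play_rows([
  [0,0,-15,0],
  [0,0,-45,0],
  [0,0,-70,0],
  [0,0,-70,0],
  [0,0,-70,0],
])

```text
t: 37.58
tcp_pos: [0.4337, 0.0495, 0.1146]
tool_rot: [-0.001, -0.651, 0.759, 0.0]
wrist_force: [0.6, 0.6, -1.8]
width: 0.527
grasp_force: 61.3
```

```bash
python3 -c "
from h import *
s=state();print(s['q'],s['tcp_pos'],s['wrist_force'],s['width'],s['grasp_force'],rel((.6193,-.143,.05)))
im=cv2.imread('pics/top0.png')
for n,f,b in(('top','pics/top0.png',(305,140,358,188)),('side','pics/side0.png',(345,198,400,230))):
    a,t,c,d=b;lab=cv2.cvtColor(cv2.imread(f),cv2.COLOR_BGR2LAB).astype(int)[...,1:]-128
    m=np.zeros(lab.shape[:2],np.uint8);m[t:d,a:c]=(lab[t:d,a:c].sum(2)>18)
    ct=max(cv2.findContours(m,0,1)[0],key=cv2.contourArea);e=cv2.fitEllipse(ct);print(n,e,onplane(n,*e[0],.007))
"
```

```text
[ 0.4882  0.2123 -0.6079 -0.0007 -0.7519 -0.6419] [0.4337 0.0495 0.1146] [ 0.6111  0.5663 -1.8409] 0.5269681405382387 61.30364367971197 (array([ 161.7022, -213.0695,   64.3481]), np.float64(-98.83673592206361))
top ((330.46759033203125, 162.5739288330078), (32.83799362182617, 33.48107147216797), 82.68772888183594) [ 0.619  -0.1404  0.007 ]
side ((372.39178466796875, 214.5262451171875), (21.59329605102539, 36.292335510253906), 95.46727752685547) [ 0.6198 -0.148   0.007 ]
```

Request:
play_rows([
  [12,-16,0,0],
  [35,-46,0,0],
  [65,-86,0,0],
  [97,-128,0,0],
  [127,-168,0,0],
  [150,-198,0,0],
  [159,-210,0,0],
  [161,-213,0,0],
  [161,-213,0,0],
  [161,-213,0,0],
  [161,-213,0,0],
])

```text
t: 38.95
tcp_pos: [0.62, -0.1412, 0.1157]
tool_rot: [0.0, -0.651, 0.759, -0.0]
wrist_force: [0.5, -0.2, -2.0]
width: 0.524
grasp_force: 61.4
```

```bash
python3 -c "
from h import *
s=state();print(s['q'],s['tcp_pos'],s['wrist_force'],s['width'],rel((.6195,-.1425,.0535)))
im=capture('side');im2=capture('top')
g=[cv2.resize(a[...,::-1],(400,400),interpolation=cv2.INTER_CUBIC) for a in (im[150:240,330:420],im2[115:215,280:380])]
cv2.imwrite('pics/g9.png',np.hstack(g))
p=lambda P:(np.array(proj('side',P))-[330,150])*400/90
x,y,z=s['tcp_pos'];print('base',p((x,y,z-.046)),'top',p((x,y,z+.04)),'coaster',p((.6195,-.1425,.007)))
"
```

```text
[ 0.03    0.5079 -0.1229 -0.0001 -0.9398 -0.1827] [ 0.62   -0.1412  0.1157] [ 0.4929 -0.225  -1.9878] 0.5241608053874716 (array([ 1.3442,  0.2743, 62.2144]), np.float64(-98.75315466264392))
base [195.0327 193.5019] top [205.5513  66.8297] coaster [187.2357 281.3516]
```

View pics/g9.png

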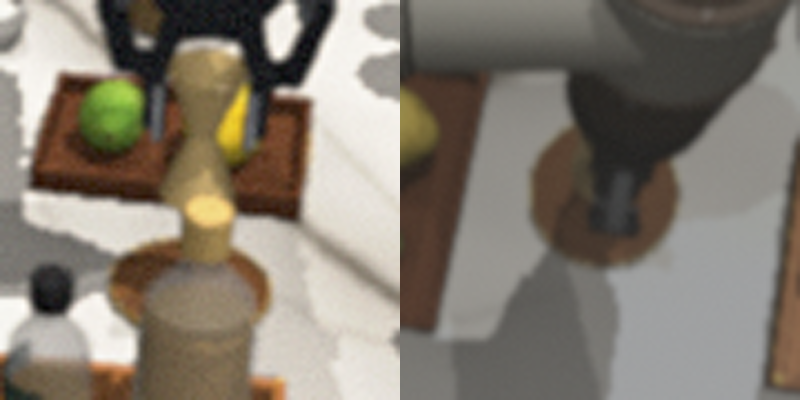

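Request:
play_rows([
  [3,0,12,0],
  [3,0,26,0],
  [3,0,40,0],
  [3,0,52,0],
  [3,0,58,0],
  [3,0,60,0],
  [3,0,60,0],
  [3,0,60,0],
])

```text
t: 40.05
tcp_pos: [0.6202, -0.145, 0.0559]
tool_rot: [0.0, -0.651, 0.759, -0.0]
wrist_force: [-0.1, -1.4, -0.6]
width: 0.526
grasp_force: 61.4
```

Request:
play_rows([
  [0,0,1,0],
  [0,0,2,0],
  [0,0,2,0],
  [0,0,2,0],
])

```text
t: 40.55
tcp_pos: [0.6198, -0.1449, 0.0533]
tool_rot: [0.0, -0.651, 0.759, -0.0]
wrist_force: [0.9, 0.3, -1.4]
width: 0.529
grasp_force: 61.4
```

Request:
play_rows([
  [0,0,1,0],
  [0,0,1,0],
  [0,0,1,0],
  [0,0,1,0],
])

```text
t: 41.05
tcp_pos: [0.6199, -0.145, 0.0531]
tool_rot: [0.0, -0.651, 0.759, -0.0]
wrist_force: [-2.3, 0.4, 5.6]
width: 0.53
grasp_force: 61.8
```

Contact; release and retreat up, then back toward the robot.

Request:
play_rows([
  [0,0,0,0],
  [0,0,0,0],
  [0,0,0,0],
  [0,0,0,0],
  [0,0,0,0],
  [0,0,0,0],
], hand=0)

```text
t: 41.8
tcp_pos: [0.6198, -0.1449, 0.0523]
tool_rot: [0.0, -0.651, 0.759, 0.0]
wrist_force: [-0.3, 0.1, -0.3]
width: 0.997
grasp_force: 0.0
```

Request:
play_rows([
  [0,0,-15,0],
  [0,0,-40,0],
  [0,0,-80,0],
  [0,0,-120,0],
  [0,40,-130,0],
  [0,90,-140,0],
  [0,140,-150,0],
  [0,190,-160,0],
  [0,240,-170,0],
  [0,290,-180,0],
  [0,320,-180,0],
  [0,320,-180,0],
  [0,320,-180,0],
])

```text
t: 43.42
tcp_pos: [0.3044, -0.0959, 0.2333]
tool_rot: [0.001, -0.651, 0.759, -0.001]
wrist_force: [0.4, 0.2, -0.6]
width: 0.997
grasp_force: 0.0
```

```bash
python3 -c "
from h import *
s=state();print(s['tcp_pos'],s['wrist_force'],s['width'])
im=capture('side');im2=capture('top')
g=[cv2.resize(a[...,::-1],(400,400),interpolation=cv2.INTER_CUBIC) for a in (im[130:280,300:450],im2[100:280,180:440])]
g=[cv2.resize(im[130:280,300:440,::-1],(373,400),interpolation=cv2.INTER_CUBIC),cv2.resize(im2[100:270,245:425,::-1],(424,400),interpolation=cv2.INTER_CUBIC)]
cv2.imwrite('pics/g10.png',np.hstack(g))
"
```

```text
[ 0.3044 -0.0959  0.2333] [ 0.3879  0.1619 -0.6352] 0.9969158200770674
```

View pics/g10.png

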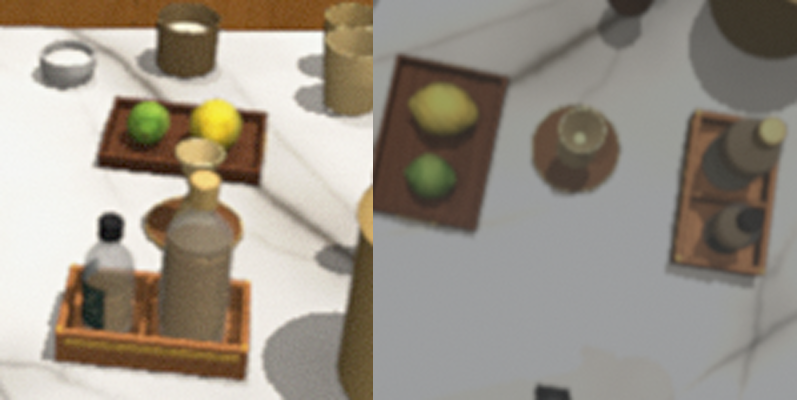

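The last view shows both bottles in their bays, the fruit in the tray, and the jigger centred on the coaster: its rim is at (582,130) where (584,127) is expected. The bystanders have not moved.

```bash
python3 -c "
from station import robot
print(robot.finish_job())"
```

```text
the job is handed in; nothing more can be done
None
```

I handed the job in at about 43 s of the 136 s allowed: the big bottle is in the wide bay, the small bottle in the narrow bay, the lemon and lime are side by side in the tray, and the jigger is on the coaster about 2–3 mm off centre. All are released, and the salt cellar and candle are where they were.

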